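# Level the slotted loads on the balance

## Task

The loads for the boiler's two dead-weight safety valves are being matched on the bench balance, and one pan sits low. Take the small brass weight off the low side's carrier and slide it under the knob of the other carrier, on top of the weights there, pressing it home with a steady 5 N or so for a moment, so that you feel the end of its slot bear on the stem; then leave both pans level, with every weight lying flat, stem in slot. The balance is delicate: never push on it with more than about 12 N, and leave the other things on the bench where they are.

Things in the scene. Friction and masses are not known exactly. Their poses are not given: they have to be found in the camera images.
- balance: two-pan bench balance, blue cast base 150 x 320 x 24 mm. Origin: centre of its underside; y runs along the beam (left = +y), x across it (away from the robot), z up. Round steel pans, diameter 150 mm, are at y = +120 and -120 mm, kept horizontal by a linkage while they rise or fall up to 8 mm from level. On each a brass weight carrier is bolted, stiff sideways (see mid_left)
- mid_left (a point): middle of the left (+y) pan, at the height of the top of the carrier's foot, where the lowest weight rests; 108 mm above the bench when level; moves with the pan. The carrier's 8 mm stem stands anywhere up to 5 mm from here along the balance's x (not measured: feel for it). A 16 mm knob tops it (underside 42 mm, top 52 mm above here): weights go on and off sideways only, by their slots
- mid_right (a point): the same point of the right (-y) pan, with a carrier of the same kind, bolted at its own place
- beam (a joint): tilt of the beam, rad: 0 = level (pointers on the red middle marks), positive = left pan high and right pan low; stops at +0.07 and -0.07. The pan with more weight goes down; damped, settles within about 1 s
- base_brass: large brass slotted weight, a disc 64 mm across, 13 mm thick, about 320 g, lowest on one carrier (either side). Origin: centre of its underside. As in all the slotted weights, a slot 12 mm wide runs from the rim at its +x side to a flat end 4 mm past the centre (x = -4 mm), so the stem is on the centre when home; at first all sit up to 11 mm short of that
- base_alu: large aluminium slotted weight of the same size and shape, about 100 g, lowest on the other carrier. Origin: centre of its underside; slot open to its +x
- top_a: small brass slotted weight, a disc 44 mm across and 10 mm thick, about 110 g, on top of the large weight of one carrier; its slot (12 mm wide) opens to its own +x. Origin: centre of its underside
- top_b: the second small brass slotted weight, the same as top_a, on top of the large weight of the other carrier
- spare_weight: bystander: loose dark steel slotted weight, 44 mm across, 10 mm thick, lying on the mat. Origin: centre of its underside
- gauge: bystander: brass pressure gauge lying face up, 52 mm across, 31 mm high, with a connector 32 mm long. Origin: centre of its underside
- valve: bystander: brass globe valve with a handwheel, 52 x 40 mm, 47 mm high. Origin: centre of its underside
- union_nut: bystander: brass union nut, 34 mm across, 24 mm high. Origin: centre of its underside
- screwdriver: bystander: red-handled screwdriver, 170 mm long, lying. Origin: about its middle, on the bench
- oil: bystander: amber oil bottle, 48 mm across, 90 mm high. Origin: centre of its underside
There are look-alikes about, which are no part of the job. Leave any orange look-alike of the top_a alone. What is shaped like the top_b but orange or turquoise is not meant.

How it is judged:
On the way, in this order (a step that is already met when the one before it is completed fails the run):
1. one of the small brass weights is clear of both carriers, at least 60 mm from the middle of either pan (((horizontal distance between top_a and mid_left above 0.06 m and horizontal distance between top_a and mid_right above 0.06 m) or (horizontal distance between top_b and mid_left above 0.06 m and horizontal distance between top_b and mid_right above 0.06 m))), for 0.05 s.
2. it is slid onto a stem and its slot end bears on the stem with more than 3 N for 0.15 s (((contact force between top_a and balance above 3 N and (horizontal distance between top_a and mid_left below 0.009 m or horizontal distance between top_a and mid_right below 0.009 m)) or (contact force between top_b and balance above 3 N and (horizontal distance between top_b and mid_left below 0.009 m or horizontal distance between top_b and mid_right below 0.009 m)))), for 0.15 s.
At the end, for the whole second after the job is handed in: the beam rests within 0.02 rad of level; both large weights lie flat on the carriers' feet and both small weights flat on top of the stack, every weight with the stem in its slot and its centre within 9 mm of the middle of a pan; all at rest (value of joint beam between -0.02 and 0.02 rad and ((z of base_brass in the frame of mid_left between -0.002 and 0.003 m and (horizontal distance between base_brass and mid_left below 0.009 m or horizontal distance between base_brass and mid_right below 0.009 m)) or (z of base_brass in the frame of mid_right between -0.002 and 0.003 m and (horizontal distance between base_brass and mid_left below 0.009 m or horizontal distance between base_brass and mid_right below 0.009 m))) and ((z of base_alu in the frame of mid_left between -0.002 and 0.003 m and (horizontal distance between base_alu and mid_left below 0.009 m or horizontal distance between base_alu and mid_right below 0.009 m)) or (z of base_alu in the frame of mid_right between -0.002 and 0.003 m and (horizontal distance between base_alu and mid_left below 0.009 m or horizontal distance between base_alu and mid_right below 0.009 m))) and ((z of top_a in the frame of mid_left between 0.011 and 0.027 m and (horizontal distance between top_a and mid_left below 0.009 m or horizontal distance between top_a and mid_right below 0.009 m)) or (z of top_a in the frame of mid_right between 0.011 and 0.027 m and (horizontal distance between top_a and mid_left below 0.009 m or horizontal distance between top_a and mid_right below 0.009 m))) and ((z of top_b in the frame of mid_left between 0.011 and 0.027 m and (horizontal distance between top_b and mid_left below 0.009 m or horizontal distance between top_b and mid_right below 0.009 m)) or (z of top_b in the frame of mid_right between 0.011 and 0.027 m and (horizontal distance between top_b and mid_left below 0.009 m or horizontal distance between top_b and mid_right below 0.009 m))) and angle between each of base_brass, base_alu, top_a, top_b's own z axis and vertical below 0.08 rad and linear speed of each of top_a, top_b below 0.02 m/s); the robot touches nothing.
It fails at once if a small weight or the robot's fingers bear on the balance with more than 12 N, or any part of the arm does (contact force between any of top_a, top_b, the arm, the fingers and balance above 12 N).
It fails at once if a stack is pressed down so that a large weight bears on its carrier with more than 20 N (contact force between any of base_brass, base_alu and balance above 20 N).
It fails at once if a bystander is moved by more than 15 mm (distance of any of spare_weight, gauge, valve, union_nut, screwdriver, oil from where it was at the start of the episode above 0.015 m).
It also fails if it takes over 45 s, if anything falls off the work surface, if the arm or the gripper's body presses on something with over 40 N, if the wrist force passes 120 N, or if a joint passes its speed limit or range.

## Robot

A 6-joint arm with a two-finger parallel gripper is mounted at the origin on the work surface. World frame = base frame: x ahead of the robot, y to its left, z up, the work surface at z = 0. Lengths are in m, angles in rad, forces in N, time in s.
With the tool pointing down it reaches from about 0.375 to 0.975 m from the base axis. Payload 3.8 kg.
Tool frame: the origin (TCP) lies midway between the tips of the shut fingers; the grasp point (between the pads) lies 19 mm behind it; x points along the fingers, z is the direction in which the jaws open and shut, and the axes are right-handed (so a half turn about x gives the same grasp; the last joint's range is limited). The gripper opens to 88 mm and grips with 3 to 60 N. Pads are 18 mm wide; open, the fingers measure 123 mm over their backs; the gripper's body (75 mm by 187 mm) begins 45 mm behind the grasp point.
Start: joints at [-1.154, 0.264, 1.604, -0, 1.274, -0.037], TCP at [0.296, -0.607, 0.239] pointing down, gripper open.
Joint ranges: [-2.63, 2.63], [-0.94, 2.18], [0.31, 2.57], [-1.31, 4.45], [0, 2.66], [-2.55, 2.55]. Speed limits (rad/s): [2.57, 2.57, 3.14, 3.14, 3.14, 3.14].

## Interface

Orientations are given as a rotation vector (axis times angle).
In Python, from plant import robot, optics gives the robot as it stands. The module is installed in compiled form; this text tells all that it offers.
- The arm moves only by the tool arm_command, never from a script. Its argument "rows" is a list of rows, each an object with "fingers": the opening, from 0 (shut) to 1 (fully open); "xyz": the shift along the tool's x, y, z in cm, a list of three; "twist": the turn about the tool's x in degrees. In form: [{"fingers": fingers, "xyz": [tx, ty, tz], "twist": twist}, ...]. A call has 1 to 12 rows; each row shifts and turns the commanded pose from where the row before left it, along the tool's axes as they then stand; what a row does not reach is not made up. A row lasts 1/10 s, in which the tool goes at most 50 mm and 8.59 degrees, less where a joint would pass 70% of its speed; a pose out of reach is approached as far as the arm can. A call with a gripper value outside its range is refused whole. The fingers move at their own pace and stop on an object; "grip_force" is the grip in N (left out, the last holds). Time passes only in rows, so rows that do not move let the fingers close. It gives the time, the measured TCP pose, the force and the opening at its end, in the units of the state.
- robot.read_state(): the state, without advancing time (a new reading comes with each control period).
- optics.read_camera(name): name is "side" or "top" or "wrist"; returns the picture (480x640x3 uint8, red, green, blue); there is no depth.
- optics.camera_params(name): a dict with "K" (3x3 intrinsics, pixels), "extrinsics" (4x4, takes a point from world to camera coordinates). Camera axes: x right, y up, looking along -z (the intrinsics and any distortion apply to the point x, -y, -z); pixel columns grow to the right and rows downward; lengths in m; the calibration is good to about 2 mm. A picture is of the moment at which its call begins: read the wrist's pose just before it. camera_params takes no time and is no camera call; for the wrist camera it gives the pose at the moment of the call.
- robot.close_job(): hands the job in, once; it reports no verdict.
The state is a dict: "t": time; "qpos": joint angles; "qvel": joint speeds; "tau": joint torques, N m; "tool_pos": TCP position; "orientation": TCP orientation; "contact_force": force on the tool from outside, world axes, zero at the start; "ft_torque": the same for the moment, N m; "opening": finger opening in m.
Only numpy, scipy, OpenCV 4.12 (cv2) and the standard library are available. Lean on these libraries where they do the work, as an engineer would, in place of code of your own. Each camera call takes 0.05 s, during which the arm holds its last target. There are 200 camera calls.

## Working session

There is one attempt and no reset: what is moved stays moved. The work goes in short steps, Python scripts to look and compute and a tool call to move; the robot and the scene stay as the last step left them, time stands still between calls to the robot, and variables do not carry over. Pictures are saved under pics/ and viewed, about 8 in all and at most 12, crops included, and the job is handed in when it is done.

Besides the shell and the picture viewer there is one more tool, called after "Emit:" in YAML: its name, and indented under it one key for each argument. arm_command: Moves the arm, as the interface text tells. Its arguments: {"type":"object","properties":{"rows":{"type":"array"},"grip_force":{"type":"number"}},"required":["rows"]}

```bash
mkdir -p pics; cat > h.py <<'E'
import numpy as np, cv2
from scipy.spatial.transform import Rotation as R
from plant import robot, optics
def snap(n,f):
    P=optics.camera_params(n); im=optics.read_camera(n); cv2.imwrite('pics/'+f+'.png',im[:,:,::-1]); np.savez('pics/'+f+'.npz',K=P['K'],E=P['extrinsics']); return im,P
def ray(P,u,v):
    E=np.array(P['extrinsics']);K=np.array(P['K'])
    d=np.linalg.solve(K,[u,v,1.]); d=np.array([d[0],-d[1],-d[2]])
    return -E[:3,:3].T@E[:3,3], E[:3,:3].T@d
def onplane(P,u,v,z):
    o,d=ray(P,u,v); return o+d*(z-o[2])/d[2]
def proj(P,X):
    c=(np.array(P['extrinsics'])@np.r_[X,1])[:3]; p=np.array(P['K'])@[c[0],-c[1],-c[2]]; return p[:2]/p[2]
def st():
    s=robot.read_state(); print('t',round(s['t'],2),'pos',np.round(s['tool_pos'],4),'F',np.round(s['contact_force'],2),'op',round(s['opening'],4)); print('R',np.round(R.from_rotvec(s['orientation']).as_matrix(),3).tolist()); return s
E
python3 - <<'E'
from h import *
s=st()
for n in('side','top'):
    im,P=snap(n,n+'0'); print(n,list(P),np.round(P['K'],1).tolist(),np.round(P['extrinsics'],3).tolist())
E
```

```text
t 0.0 pos [ 0.2956 -0.606   0.2374] F [-0.2   0.05  0.37] op 0.088
R [[-0.001, 0.899, 0.438], [0.002, 0.438, -0.899], [-1.0, 0.0, -0.002]]
side ['K', 'extrinsics'] [[475.9, 0.0, 322.1], [0.0, 475.9, 238.7], [0.0, 0.0, 1.0]] [[-0.863, -0.506, -0.012, 0.496], [0.371, -0.649, 0.664, -0.287], [-0.343, 0.569, 0.747, -0.815], [0.0, 0.0, 0.0, 1.0]]
top ['K', 'extrinsics'] [[505.8, 0.0, 319.6], [0.0, 505.8, 246.6], [0.0, 0.0, 1.0]] [[-0.01, -1.0, 0.014, -0.008], [0.998, -0.009, 0.054, -0.576], [-0.054, 0.014, 0.998, -1.043], [0.0, 0.0, 0.0, 1.0]]
```

View pics/top0.png

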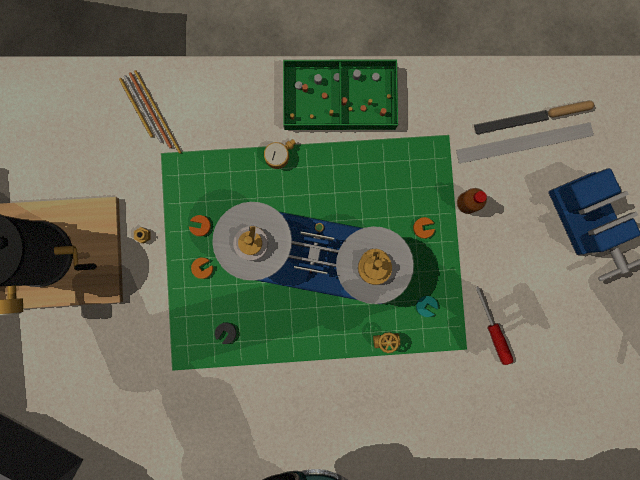

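View pics/side0.png

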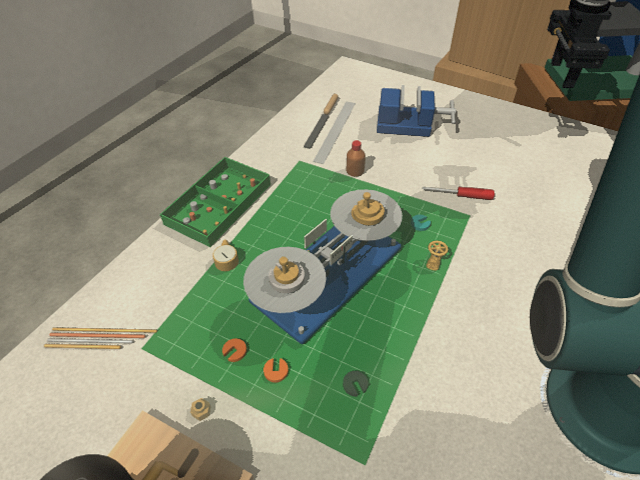

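Left pan (252,241) carries aluminium plus small brass. Right pan (375,265) carries brass plus small brass, so it is the low side. I'll measure the pans and enlarge both stacks.

```bash
python3 - <<'E'
from h import *
t=cv2.imread('pics/top0.png'); s=cv2.imread('pics/side0.png')
c=lambda im,u,v,w:cv2.resize(im[v-w:v+w,u-w:u+w],(400,400) if 0 else (390,290) if 0 else (300,300),interpolation=cv2.INTER_CUBIC)
out=np.vstack([np.hstack([c(t,252,241,25),c(t,375,265,25)]),np.hstack([c(s,286,272,30),c(s,367,210,30)])])
cv2.imwrite('pics/crop0.png',out)
for n,im,cs in(('top',t,[(252,241),(375,265)]),('side',s,[(286,278),(366,214)])):
    P=optics.camera_params(n)
    hsv=cv2.cvtColor(im,cv2.COLOR_BGR2HSV)
    m=((hsv[:,:,1]<60)&(hsv[:,:,2]>70)).astype(np.uint8)
    cn,_=cv2.findContours(m,cv2.RETR_EXTERNAL,cv2.CHAIN_APPROX_NONE)
    for (u,v),z in zip(cs,(.108,.092)):
        # gray pan pixels: keep contour points radial
        best=[]
        for a in np.linspace(0,2*np.pi,180,endpoint=False):
            for r in range(60,15,-1):
                x,y=int(round(u+r*np.cos(a))),int(round(v+r*np.sin(a)))
                if m[y,x] and m[int(round(v+(r-2)*np.sin(a))),int(round(u+(r-2)*np.cos(a)))]: best.append((x,y));break
        pts=np.array([onplane(P,x,y,z) for x,y in best])[:,:2]
        A=np.c_[2*pts,np.ones(len(pts))]
        w=np.ones(len(pts),bool)
        for _ in range(8):
            q=np.linalg.lstsq(A[w],(pts[w]**2).sum(1),rcond=None)[0]; r=np.sqrt(q[2]+q[0]**2+q[1]**2)
            e=np.abs(np.hypot(*(pts-q[:2]).T)-r); w=e<max(.002,np.median(e)*1.5)
        print(n,(u,v),q[:2].round(4),'r',r.round(4),w.sum())
E
```

```text
top (252, 241) [0.584 0.117] r 0.0741 165
top (375, 265) [ 0.5359 -0.119 ] r 0.0741 163
side (286, 278) [0.5859 0.1135] r 0.0747 150
side (366, 214) [ 0.5702 -0.1736] r 0.1313 103
```

View pics/crop0.png

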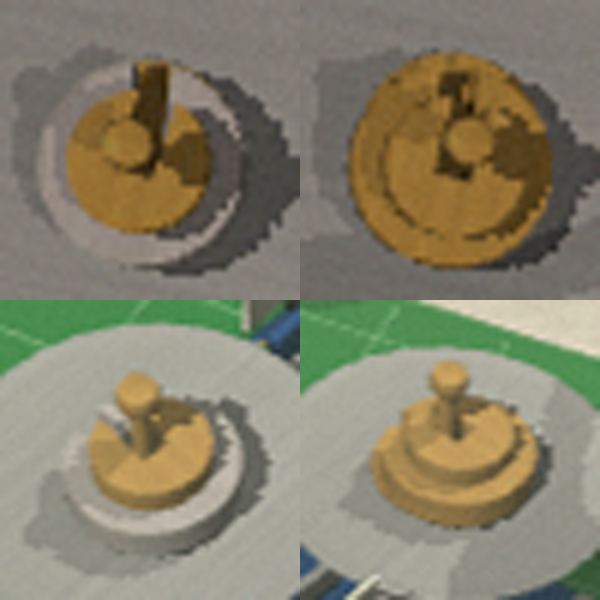

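Both stacks' slots open roughly along balance +x (about −11.5° yaw), away from the robot. I'll move above the right carrier, aligning the tool.

Emit:
arm_command:
  rows:
    - {"fingers": 1, "xyz": [0, 3.9, -3.0], "twist": 0}
    - {"fingers": 1, "xyz": [0, 3.9, -3.0], "twist": 0}
    - {"fingers": 1, "xyz": [0, 3.9, -3.0], "twist": 0}
    - {"fingers": 1, "xyz": [0, 3.9, -3.0], "twist": 0}
    - {"fingers": 1, "xyz": [0, 3.9, -3.0], "twist": 0}
    - {"fingers": 1, "xyz": [0, 3.9, -3.0], "twist": 0}
    - {"fingers": 1, "xyz": [0, 3.9, -3.0], "twist": 0}
    - {"fingers": 1, "xyz": [0, 3.9, -3.0], "twist": 7.5}
    - {"fingers": 1, "xyz": [0, 0, 0], "twist": 7.5}
    - {"fingers": 1, "xyz": [0, 0, 0], "twist": 7.5}
    - {"fingers": 1, "xyz": [0, 0, 0], "twist": 7.5}
    - {"fingers": 1, "xyz": [0, 0, 0], "twist": 7.5}
  grip_force: 20

```text
t: 1.3
tool_pos: [0.4708, -0.254, 0.2382]
orientation: [1.358, 1.107, -1.358]
contact_force: [-0.1, -1.1, 0.4]
opening: 0.0879
```

```bash
python3 - <<'E'
from h import *
st(); im,P=snap('wrist','w1'); print(np.round(P['K'],1).tolist(),np.round(P['extrinsics'],3).tolist())
print(proj(P,[.536,-.119,.1]),proj(P,[.584,.117,.108]))
E
```

```text
t 1.3 pos [ 0.4708 -0.254   0.2382] F [-0.08 -1.06  0.45] op 0.0879
R [[-0.001, 0.979, -0.203], [0.0, -0.203, -0.979], [-1.0, -0.001, -0.0]]
[[367.1, 0.0, 320.1], [0.0, 367.1, 234.7], [0.0, 0.0, 1.0]] [[-0.203, -0.979, -0.0, -0.154], [0.939, -0.195, -0.283, -0.452], [0.277, -0.058, 0.959, -0.534], [0.0, 0.0, 0.0, 1.0]]
[130.17721819 174.99361041] [-195.82218409  177.68314558]
```

View pics/w1.png

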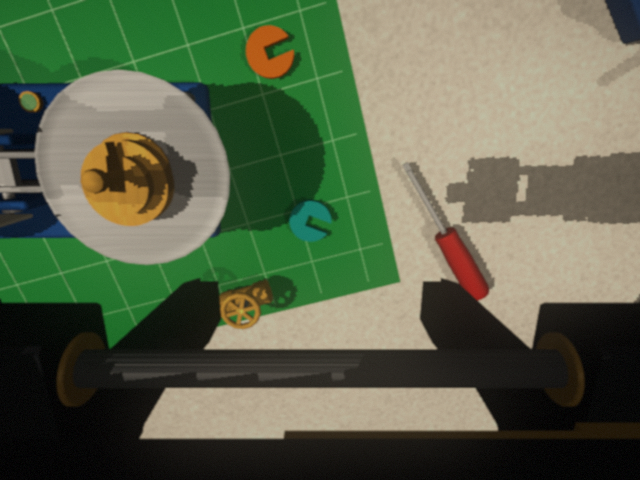

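Pan at (130,165), right stack visible, slots pointing up-image; valve, screwdriver and look-alikes clear. Moving to face the right stack.

Emit:
arm_command:
  rows:
    - {"fingers": 1, "xyz": [0.5, -1.4, -4.7], "twist": 0}
    - {"fingers": 1, "xyz": [0.5, -1.4, -4.8], "twist": 0}
    - {"fingers": 1, "xyz": [0.5, -1.4, -4.8], "twist": 0}
    - {"fingers": 1, "xyz": [0, 0, 0], "twist": 0}
    - {"fingers": 1, "xyz": [0, 0, 0], "twist": 0}

```text
t: 1.85
tool_pos: [0.4579, -0.1057, 0.2235]
orientation: [1.351, 1.111, -1.352]
contact_force: [0.6, 0.5, -0.3]
opening: 0.0879
```

```bash
python3 - <<'E'
from h import *
st(); im,P=snap('wrist','w2')
for c,X in(('r',[.5359,-.119,.1]),('l',[.584,.117,.108])): print(proj(P,X))
u,v=map(int,proj(P,[.5359,-.119,.12]));print(u,v)
v0=max(v-75,0);u0=u-100
cv2.imwrite('pics/c2.png',cv2.resize(im[v0:v0+150,u0:u0+200,::-1],None,fx=4,fy=4,interpolation=cv2.INTER_CUBIC));print(u0,v0)
E
```

```text
t 1.85 pos [ 0.4579 -0.1057  0.2235] F [ 0.63  0.52 -0.28] op 0.0879
R [[-0.0, 0.981, -0.194], [-0.0, -0.194, -0.981], [-1.0, -0.0, 0.0]]
[315.78972558 116.3742439 ]
[-40.17019745 114.02945094]
315 115
215 40
```

View pics/c2.png

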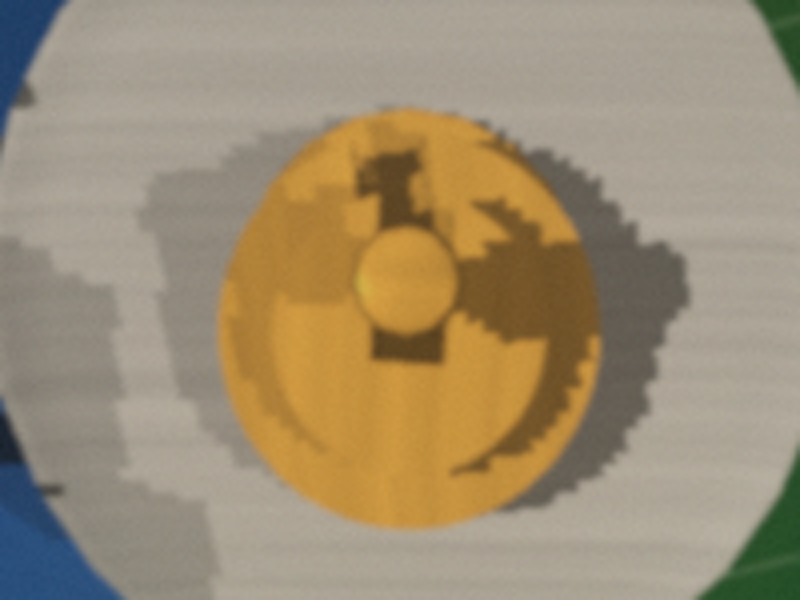

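Right stack: disc centred crop (410,318), slot end at row 362, knob (407,280); slot points straight along the tool's y.

```bash
python3 - <<'E'
from h import *
im=cv2.imread('pics/w2.png'); D=np.load('pics/w2.npz'); P={'K':D['K'],'extrinsics':D['E']}
s=robot.read_state(); T=np.array(s['tool_pos']); Rm=R.from_rotvec(s['orientation']).as_matrix()
rel=lambda X:(Rm.T@(X-T)*1000).round(1)
f=lambda cu,cv:(215+cu/4,40+cv/4)
print('knob',rel(onplane(P,*f(407,280),.152)))
print('slot end',rel(onplane(P,*f(408,362),.123)), 'world',onplane(P,*f(408,362),.123))
print('base near rim',rel(onplane(P,*f(410,528),.113)),'L',rel(onplane(P,*f(218,318),.113)),'R',rel(onplane(P,*f(602,318),.113)))
print('top L',rel(onplane(P,*f(272,350),.123)),'R',rel(onplane(P,*f(548,350),.123)), 'near',rel(onplane(P,*f(408,480),.123)))
# pan rim fit in wrist view
hsv=cv2.cvtColor(im,cv2.COLOR_BGR2HSV); m=(((hsv[:,:,1]<60)&(hsv[:,:,2]>60))|((hsv[:,:,0]<28)&(hsv[:,:,0]>10)&(hsv[:,:,1]>90))).astype(np.uint8)
m[300:]=0; m=cv2.morphologyEx(m,cv2.MORPH_OPEN,np.ones((5,5)))
for z in(.086,.092,.098):
    pts=[]
    for a in np.linspace(0,2*np.pi,180,endpoint=False):
        for r in range(145,80,-1):
            x,y=int(round(316+r*np.cos(a))),int(round(122+r*np.sin(a)))
            if 1<=y<480 and m[y,x]: pts.append(onplane(P,x,y,z)[:2]);break
    pts=np.array(pts);A=np.c_[2*pts,np.ones(len(pts))];w=np.ones(len(pts),bool)
    for _ in range(15):
        q=np.linalg.lstsq(A[w],(pts[w]**2).sum(1),rcond=None)[0]; r=np.sqrt(q[2]+q[0]**2+q[1]**2)
        e=np.abs(np.hypot(*(pts-q[:2]).T)-r); w=e<max(.001,np.median(e)*1.5)
    c=np.r_[q[:2],z];print(z,c.round(4),rel(c),r.round(4),w.sum())
E
```

```text
knob [71.8 80.6 -2.1]
slot end [100.8  69.3  -2.2] world [ 0.526609   -0.11817893  0.123     ]
base near rim [110.8  41.5  -1.9] L [110.8  76.2 -33.9] R [110.8  76.3  30.1]
top L [100.8  71.1 -24.1] R [100.8  71.2  20.4] near [100.8  50.5  -2.2]
0.086 [ 0.5366 -0.1199  0.086 ] [137.8  79.4  -2.5] 0.0775 146
0.092 [ 0.5364 -0.1199  0.092 ] [131.8  79.2  -2.4] 0.0759 146
0.098 [ 0.5363 -0.1199  0.098 ] [125.8  79.1  -2.4] 0.0742 148
```

Emit:
arm_command:
  rows:
    - {"fingers": 1, "xyz": [0, 3.6, -0.1], "twist": 0}
    - {"fingers": 1, "xyz": [0, 3.7, -0.11], "twist": 0}
    - {"fingers": 1, "xyz": [3.5, 0, 0], "twist": 0}
    - {"fingers": 1, "xyz": [3.5, 0, 0], "twist": 0}
    - {"fingers": 1, "xyz": [2.2, 0, 0], "twist": 0}
    - {"fingers": 1, "xyz": [0, 0, 0], "twist": 0}
    - {"fingers": 1, "xyz": [0, 0, 0], "twist": 0}

```text
t: 2.6
tool_pos: [0.5303, -0.1204, 0.1318]
orientation: [1.355, 1.108, -1.356]
contact_force: [0.2, -0.5, -0.1]
opening: 0.088
```

```bash
python3 - <<'E'
from h import *
st()
E
```

```text
t 2.6 pos [ 0.5303 -0.1204  0.1318] F [ 0.19 -0.55 -0.06] op 0.088
R [[-0.001, 0.98, -0.2], [-0.0, -0.2, -0.98], [-1.0, -0.001, 0.0]]
```

Emit:
arm_command:
  rows:
    - {"fingers": 1, "xyz": [0.8, 0, -0.25], "twist": 0}
    - {"fingers": 1, "xyz": [0.5, 0, 0], "twist": 0}
    - {"fingers": 1, "xyz": [0.25, 0, 0], "twist": 0}
    - {"fingers": 1, "xyz": [0, 0, 0], "twist": 0}
    - {"fingers": 1, "xyz": [0, 0, 0], "twist": 0}

```text
t: 3.1
tool_pos: [0.5308, -0.1165, 0.1166]
orientation: [1.355, 1.108, -1.354]
contact_force: [0.7, 0.8, 0.2]
opening: 0.0879
```

```bash
python3 - <<'E'
from h import *
st()
im,P=snap('wrist','w3'); cv2.imwrite('pics/c3.png',im[:,:,::-1])
E
```

```text
t 3.1 pos [ 0.5308 -0.1165  0.1166] F [0.72 0.81 0.19] op 0.0879
R [[0.001, 0.98, -0.198], [-0.0, -0.198, -0.98], [-1.0, 0.001, 0.0]]
```

View pics/c3.png

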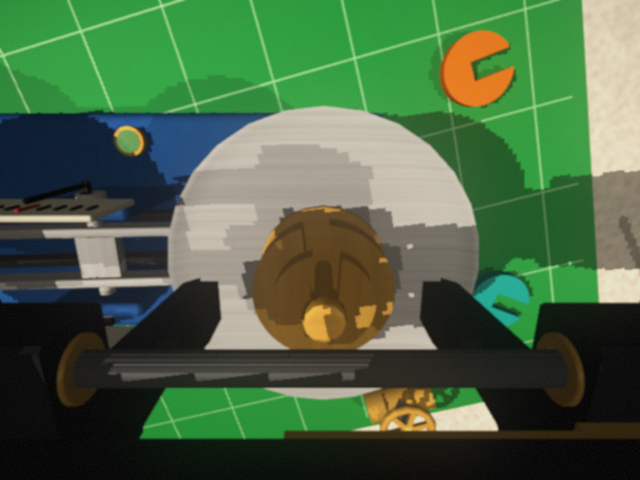

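The stack is centred between the fingers (disc ~323, finger mid 320). Closing.

Emit:
arm_command:
  rows:
    - {"fingers": 0.4, "xyz": [0, 0, 0], "twist": 0}
    - {"fingers": 0.4, "xyz": [0, 0, 0], "twist": 0}
    - {"fingers": 0.4, "xyz": [0, 0, 0], "twist": 0}
    - {"fingers": 0.4, "xyz": [0, 0, 0], "twist": 0}
    - {"fingers": 0.4, "xyz": [0, 0, 0], "twist": 0}
  grip_force: 25

```text
t: 3.65
tool_pos: [0.5306, -0.1166, 0.1163]
orientation: [1.355, 1.108, -1.355]
contact_force: [0.4, 0.1, 0.3]
opening: 0.05
```

Emit:
arm_command:
  rows:
    - {"fingers": 0.4, "xyz": [0, 0, 0], "twist": 0}
    - {"fingers": 0.4, "xyz": [0, 0, 0], "twist": 0}
    - {"fingers": 0.4, "xyz": [0, 0, 0], "twist": 0}

```text
t: 3.95
tool_pos: [0.5306, -0.1166, 0.1163]
orientation: [1.355, 1.108, -1.355]
contact_force: [0.7, -1.2, -1.2]
opening: 0.0428
```

Emit:
arm_command:
  rows:
    - {"fingers": 0.4, "xyz": [-0.3, 0, 0], "twist": 0}
    - {"fingers": 0.4, "xyz": [-0.3, 0, 0], "twist": 0}
    - {"fingers": 0.4, "xyz": [0, 0, 0], "twist": 0}

```text
t: 4.25
tool_pos: [0.531, -0.1166, 0.1228]
orientation: [1.355, 1.107, -1.354]
contact_force: [-0.3, 0.2, -0.1]
opening: 0.043
```

```bash
python3 - <<'E'
from h import *
st()
E
```

```text
t 4.25 pos [ 0.531  -0.1166  0.1228] F [-0.25  0.18 -0.14] op 0.043
R [[0.001, 0.98, -0.198], [-0.0, -0.198, -0.98], [-1.0, 0.001, 0.0]]
```

Emit:
arm_command:
  rows:
    - {"fingers": 0.4, "xyz": [0, -1, 0], "twist": 0}
    - {"fingers": 0.4, "xyz": [0, -1, 0], "twist": 0}
    - {"fingers": 0.4, "xyz": [0, -1.5, 0], "twist": 0}
    - {"fingers": 0.4, "xyz": [0, -2, 0], "twist": 0}
    - {"fingers": 0.4, "xyz": [0, -2, 0], "twist": 0}
    - {"fingers": 0.4, "xyz": [-2, -0.5, 0], "twist": 0}
    - {"fingers": 0.4, "xyz": [-2, 0, 0], "twist": 0}
    - {"fingers": 0.4, "xyz": [0, 0, 0], "twist": 0}
    - {"fingers": 0.4, "xyz": [0, 0, 0], "twist": 0}

```text
t: 5.15
tool_pos: [0.4519, -0.1006, 0.1623]
orientation: [1.355, 1.107, -1.354]
contact_force: [-0.3, 0.2, -0.8]
opening: 0.0428
```

```bash
python3 - <<'E'
from h import *
st()
im,P=snap('wrist','w4'); im2,_=snap('top','t4')
cv2.imwrite('pics/c4.png',np.hstack([im[:,100:540],cv2.resize(im2[200:320,200:290],(360,480),interpolation=cv2.INTER_CUBIC)])[:,:,::-1])
E
```

```text
t 5.15 pos [ 0.4519 -0.1006  0.1623] F [-0.25  0.19 -0.8 ] op 0.0428
R [[0.001, 0.98, -0.198], [-0.0, -0.198, -0.98], [-1.0, 0.001, 0.0]]
```

View pics/c4.png

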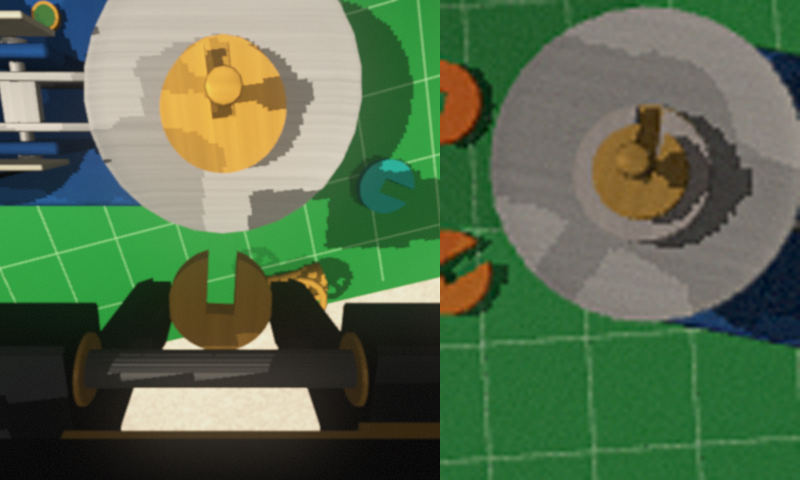

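Held weight is square in the fingers (slot end (322,303)), and the brass base is still on its stem. Moving across to the left carrier.

Emit:
arm_command:
  rows:
    - {"fingers": 0.4, "xyz": [-1, 0, -4], "twist": 0}
    - {"fingers": 0.4, "xyz": [-1, 0, -4], "twist": 0}
    - {"fingers": 0.4, "xyz": [0, 0, -4], "twist": 0}
    - {"fingers": 0.4, "xyz": [0, 0, -4], "twist": 0}
    - {"fingers": 0.4, "xyz": [0, 0, -4], "twist": 0}
    - {"fingers": 0.4, "xyz": [0, 0, -4], "twist": 0}
    - {"fingers": 0.4, "xyz": [0, 0, 0], "twist": 0}
    - {"fingers": 0.4, "xyz": [0, 0, 0], "twist": 0}
    - {"fingers": 0.4, "xyz": [0, 0, 0], "twist": 0}

```text
t: 6.15
tool_pos: [0.499, 0.1337, 0.1811]
orientation: [1.353, 1.109, -1.357]
contact_force: [1.0, -0.5, -0.2]
opening: 0.0428
```

```bash
python3 - <<'E'
from h import *
D=np.load('pics/w4.npz'); P={'K':D['K'],'extrinsics':D['E']}
T=np.array([.4519,-.1006,.1623]); a=np.array([.98,-.198,0]);b=np.array([-.198,-.98,0])
rel=lambda X:(np.array([a@(X-T),b@(X-T)])*1000).round(1)
print('held slot end',rel(onplane(P,322,303,T[2]+.0067)),'left/right rim',rel(onplane(P,270,300,T[2]+.0067)),rel(onplane(P,373,300,T[2]+.0067)))
print('brass slot end',rel(onplane(P,315,117,.113)),'near',rel(onplane(P,323,172,.113)),'knob',rel(onplane(P,323,85,.152)),'pan',rel(np.array([.5364,-.1199,0])))
s=st()
im,P=snap('wrist','w5')
u,v=map(int,proj(P,[.584,.117,.14]));print(u,v)
v0=max(v-75,0);u0=u-100
cv2.imwrite('pics/c5.png',cv2.resize(im[v0:v0+150,u0:u0+200,::-1],None,fx=4,fy=4,interpolation=cv2.INTER_CUBIC));print(u0,v0)
E
```

```text
held slot end [1.5 1.7] left/right rim [  2.9 -20. ] [ 2.8 23. ]
brass slot end [77.  -1.6] near [49.3  2.5] knob [88.1  2.1] pan [86.6  2.2]
t 6.15 pos [0.499  0.1337 0.1811] F [ 1.05 -0.46 -0.2 ] op 0.0428
R [[-0.002, 0.98, -0.198], [-0.001, -0.198, -0.98], [-1.0, -0.002, 0.001]]
316 95
216 20
```

View pics/c5.png

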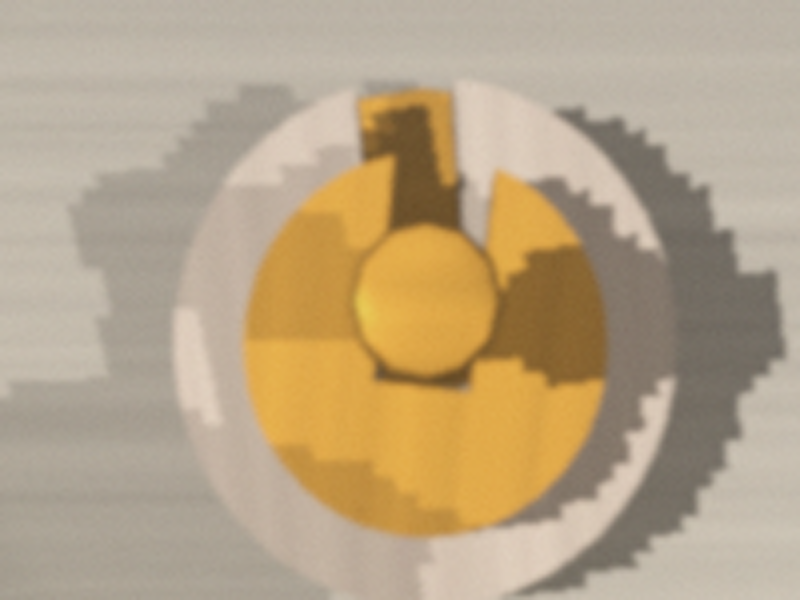

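Left stack: knob crop (427,300), small weight spans columns 245–607 with slot end at row 382, alu disc 173–675.

```bash
python3 - <<'E'
from h import *
D=np.load('pics/w5.npz'); P={'K':D['K'],'extrinsics':D['E']}; im=cv2.imread('pics/w5.png')
T=np.array([.499,.1337,.1811]); a=np.array([.98,-.198,0]);b=np.array([-.198,-.98,0])
rel=lambda X:(np.array([a@(X-T),b@(X-T)])*1000).round(1)
f=lambda cu,cv:(216+cu/4,20+cv/4)
print('knob',rel(onplane(P,*f(427,300),.168)),'L',rel(onplane(P,*f(355,300),.168)),'R',rel(onplane(P,*f(498,300),.168)))
print('top_b slot end',rel(onplane(P,*f(425,383),.139)),'L',rel(onplane(P,*f(245,350),.139)),'R',rel(onplane(P,*f(607,350),.139)),'near',rel(onplane(P,*f(425,537),.139)))
print('alu L',rel(onplane(P,*f(173,335),.129)),'R',rel(onplane(P,*f(675,335),.129)),'far',rel(onplane(P,*f(425,78),.129)))
hsv=cv2.cvtColor(im,cv2.COLOR_BGR2HSV); m=((hsv[:,:,1]<70)&(hsv[:,:,2]>60)).astype(np.uint8)
m=cv2.morphologyEx(m,cv2.MORPH_OPEN,np.ones((5,5)))
for z in(.100,.104,.108,.112):
    pts=[]
    for an in np.linspace(0,2*np.pi,360,endpoint=False):
        for r in range(185,100,-1):
            x,y=int(round(322+r*np.cos(an))),int(round(105+r*np.sin(an)))
            if 2<=y<262 and 0<x<640 and m[y,x]: pts.append(onplane(P,x,y,z)[:2]);break
    pts=np.array(pts);A=np.c_[2*pts,np.ones(len(pts))];w=np.ones(len(pts),bool)
    for _ in range(15):
        q=np.linalg.lstsq(A[w],(pts[w]**2).sum(1),rcond=None)[0]; r=np.sqrt(q[2]+q[0]**2+q[1]**2)
        e=np.abs(np.hypot(*(pts-q[:2]).T)-r); w=e<max(.001,np.median(e)*1.5)
    c=np.r_[q[:2],z];print(z,c.round(4),rel(c),r.round(4),w.sum(),len(pts))
E
```

```text
knob [84.5  2.1] L [84.5 -5.2] R [84.5  9.3]
top_b slot end [77.2  2.1] L [ 81.1 -19.7] R [81.  24.1] near [58.9  2.1]
alu L [ 83.3 -29.9] R [83.3 34. ] far [112.7   2.1]
0.1 [0.5847 0.1141 0.1   ] [87.9  2.2] 0.0797 225 360
0.104 [0.5845 0.1142 0.104 ] [87.6  2.2] 0.0782 226 360
0.108 [0.5842 0.1143 0.108 ] [87.3  2.1] 0.0768 227 360
0.112 [0.5839 0.1144 0.112 ] [87.1  2.1] 0.0754 227 360
```

```bash
python3 - <<'E'
from h import *
D=np.load('pics/w4.npz'); P={'K':D['K'],'extrinsics':D['E']}; im=cv2.imread('pics/w4.png')
T=np.array([.4519,-.1006,.1623]); a=np.array([.98,-.198,0]);b=np.array([-.198,-.98,0])
rel=lambda X:(np.array([a@(X-T),b@(X-T)])*1000).round(1)
for h in (-.003,.002,.0067,.012):
  print(h,'frontL',rel(onplane(P,309,251,T[2]+h)),'frontR',rel(onplane(P,339,253,T[2]+h)),'slot end',rel(onplane(P,322,303,T[2]+h)),'near',rel(onplane(P,322,348,T[2]+h)))
c=-np.array(P['extrinsics'])[:3,:3].T@np.array(P['extrinsics'])[:3,3];print('cam',rel(c),c[2]-T[2])
u=cv2.resize(im[235:360,250:395],None,fx=5,fy=4.6,interpolation=cv2.INTER_CUBIC);u=np.clip(u*2.2,0,255).astype(np.uint8);cv2.imwrite('pics/c6.png',u)
E
```

```text
-0.003 frontL [21.1 -3.8] frontR [20.2  9. ] slot end [-3.5  1.8] near [-26.5   1.8]
0.002 frontL [22.8 -3.7] frontR [21.9  8.8] slot end [-0.9  1.7] near [-23.2   1.7]
0.0067 frontL [24.4 -3.5] frontR [23.6  8.5] slot end [1.5 1.7] near [-20.1   1.7]
0.012 frontL [26.2 -3.3] frontR [25.4  8.2] slot end [4.1 1.7] near [-16.6   1.7]
cam [72.1  1. ] 0.1460920400213434
```

View pics/c6.png

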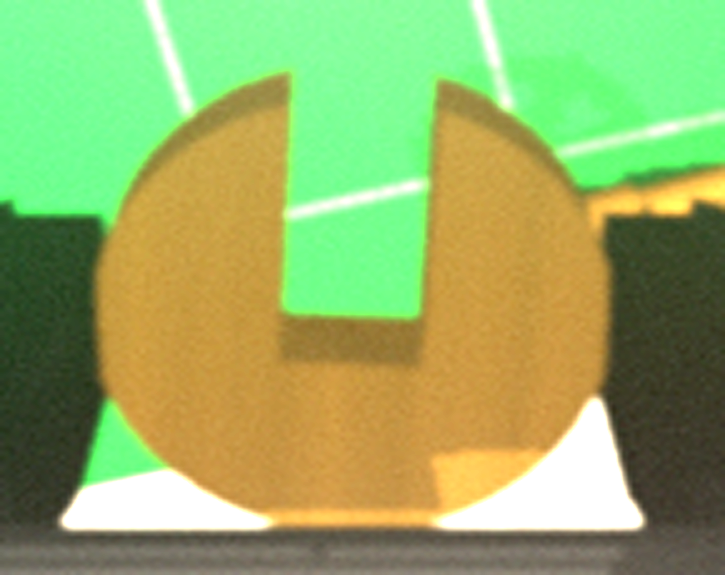

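The dark band is the slot-end wall, so the slot end sits ~4 mm behind TCP: weight centred on the TCP, flat, slot yawed ~3°. Lowering and starting the insertion.

Emit:
arm_command:
  rows:
    - {"fingers": 0.4, "xyz": [1.7, 0, 0], "twist": 0}
    - {"fingers": 0.4, "xyz": [1.75, 0, 0], "twist": 0}
    - {"fingers": 0.4, "xyz": [0, 2, 0], "twist": 0}
    - {"fingers": 0.4, "xyz": [0, 2, -0.05], "twist": 0}
    - {"fingers": 0.4, "xyz": [0, 1.5, 0], "twist": 0}
    - {"fingers": 0.4, "xyz": [0, 0, 0], "twist": 0}
    - {"fingers": 0.4, "xyz": [0, 0, 0], "twist": 0}
    - {"fingers": 0.4, "xyz": [0, 0, 0], "twist": 0}

```text
t: 7.0
tool_pos: [0.5529, 0.1239, 0.1476]
orientation: [1.354, 1.109, -1.356]
contact_force: [-0.3, -0.2, -1.3]
opening: 0.043
```

```bash
cat > rel.py <<'E'
from h import *
s=st(); a=np.array([.98,-.198,0]);b=np.array([-.198,-.98,0]); d=np.array(s['tool_pos'])-[.499,.1337,.1811]
F=np.array(s['contact_force']); print('ty,tz,up mm',np.round([a@d*1e3,b@d*1e3,d[2]*1e3],1),'F',np.round([a@F,b@F,F[2]],2))
E
python3 rel.py
```

```text
t 7.0 pos [0.5529 0.1239 0.1476] F [-0.28 -0.23 -1.33] op 0.043
R [[-0.001, 0.98, -0.199], [-0.0, -0.199, -0.98], [-1.0, -0.001, 0.0]]
ty,tz,up mm [ 54.8  -1.  -33.5] F [-0.23  0.29 -1.33]
```

Emit:
arm_command:
  rows:
    - {"fingers": 0.4, "xyz": [0.05, 0.5, 0.04], "twist": 0}
    - {"fingers": 0.4, "xyz": [0, 0.5, 0.03], "twist": 0}
    - {"fingers": 0.4, "xyz": [0, 0.5, 0.03], "twist": 0}
    - {"fingers": 0.4, "xyz": [0, 0.5, 0.03], "twist": 0}
    - {"fingers": 0.4, "xyz": [0, 0.4, 0.03], "twist": 0}
    - {"fingers": 0.4, "xyz": [0, 0, 0], "twist": 0}
    - {"fingers": 0.4, "xyz": [0, 0, 0], "twist": 0}

```text
t: 7.7
tool_pos: [0.577, 0.1177, 0.1471]
orientation: [1.355, 1.108, -1.355]
contact_force: [-0.4, -0.4, -2.0]
opening: 0.0426
```

```bash
python3 rel.py
```

```text
t 7.7 pos [0.577  0.1177 0.1471] F [-0.44 -0.36 -1.98] op 0.0426
R [[-0.0, 0.98, -0.198], [0.0, -0.198, -0.98], [-1.0, -0.0, 0.0]]
ty,tz,up mm [ 79.6   0.2 -34. ] F [-0.36  0.44 -1.98]
```

Emit:
arm_command:
  rows:
    - {"fingers": 0.4, "xyz": [0, 0.15, 0.02], "twist": 0}
    - {"fingers": 0.4, "xyz": [0, 0.15, 0.02], "twist": 0}
    - {"fingers": 0.4, "xyz": [0, 0.05, 0], "twist": 0}
    - {"fingers": 0.4, "xyz": [0, 0, 0], "twist": 0}

```text
t: 8.1
tool_pos: [0.5804, 0.1167, 0.1473]
orientation: [1.355, 1.108, -1.355]
contact_force: [1.1, 1.1, -0.8]
opening: 0.0427
```

Emit:
arm_command:
  rows:
    - {"fingers": 0.4, "xyz": [0, 0.05, 0], "twist": 0}
    - {"fingers": 0.4, "xyz": [0, 0, 0], "twist": 0}

```text
t: 8.3
tool_pos: [0.5808, 0.1166, 0.1472]
orientation: [1.355, 1.108, -1.355]
contact_force: [0.2, 0.1, -1.0]
opening: 0.0428
```

Emit:
arm_command:
  rows:
    - {"fingers": 0.4, "xyz": [0, 0.05, 0], "twist": 0}
    - {"fingers": 0.4, "xyz": [0, 0, 0], "twist": 0}

```text
t: 8.5
tool_pos: [0.5814, 0.1165, 0.1473]
orientation: [1.355, 1.108, -1.355]
contact_force: [-0.2, 0.5, -2.2]
opening: 0.0424
```

Emit:
arm_command:
  rows:
    - {"fingers": 0.4, "xyz": [0, 0.05, 0], "twist": 0}
    - {"fingers": 0.4, "xyz": [0, 0, 0], "twist": 0}

```text
t: 8.7
tool_pos: [0.5816, 0.1164, 0.1472]
orientation: [1.354, 1.109, -1.355]
contact_force: [-0.8, 0.2, -0.1]
opening: 0.0431
```

Emit:
arm_command:
  rows:
    - {"fingers": 0.4, "xyz": [0, 0.05, 0], "twist": 0}
    - {"fingers": 0.4, "xyz": [0, 0, 0], "twist": 0}

```text
t: 8.9
tool_pos: [0.5818, 0.1164, 0.147]
orientation: [1.354, 1.109, -1.356]
contact_force: [-2.1, 0.4, -1.3]
opening: 0.0427
```

Emit:
arm_command:
  rows:
    - {"fingers": 0.4, "xyz": [0, 0.05, 0], "twist": 0}
    - {"fingers": 0.4, "xyz": [0, 0, 0], "twist": 0}

```text
t: 9.1
tool_pos: [0.5819, 0.1164, 0.1468]
orientation: [1.354, 1.11, -1.356]
contact_force: [-3.9, 0.9, -0.9]
opening: 0.0427
```

Emit:
arm_command:
  rows:
    - {"fingers": 0.4, "xyz": [0, 0.05, 0], "twist": 0}
    - {"fingers": 0.4, "xyz": [0, 0, 0], "twist": 0}

```text
t: 9.3
tool_pos: [0.582, 0.1164, 0.1466]
orientation: [1.353, 1.11, -1.357]
contact_force: [-5.7, 2.6, -0.1]
opening: 0.0427
```

Emit:
arm_command:
  rows:
    - {"fingers": 0.4, "xyz": [0, 0, 0], "twist": 0}
    - {"fingers": 0.4, "xyz": [0, 0, 0], "twist": 0}
    - {"fingers": 0.4, "xyz": [0, 0, 0], "twist": 0}
    - {"fingers": 0.4, "xyz": [0, 0, 0], "twist": 0}

```text
t: 9.7
tool_pos: [0.582, 0.1164, 0.1466]
orientation: [1.353, 1.11, -1.357]
contact_force: [-6.0, 2.8, -1.3]
opening: 0.0429
```

```bash
python3 rel.py
```

```text
t 9.7 pos [0.582  0.1164 0.1466] F [-6.02  2.77 -1.33] op 0.0429
R [[-0.003, 0.98, -0.198], [0.0, -0.198, -0.98], [-1.0, -0.003, 0.0]]
ty,tz,up mm [ 84.8   0.6 -34.5] F [-6.45 -1.53 -1.33]
```

Slot end bore on the stem with ~6 N for over 0.4 s. Backing off the force and lowering gently.

Emit:
arm_command:
  rows:
    - {"fingers": 0.4, "xyz": [0, -0.17, 0], "twist": 0}
    - {"fingers": 0.4, "xyz": [0.2, 0, 0], "twist": 0}
    - {"fingers": 0.4, "xyz": [0.2, 0, 0], "twist": 0}
    - {"fingers": 0.4, "xyz": [0.2, 0, 0], "twist": 0}
    - {"fingers": 0.4, "xyz": [0, 0, 0], "twist": 0}
    - {"fingers": 0.4, "xyz": [0, 0, 0], "twist": 0}

```text
t: 10.3
tool_pos: [0.5818, 0.1165, 0.1413]
orientation: [1.355, 1.108, -1.354]
contact_force: [-1.7, 1.2, -0.6]
opening: 0.0426
```

```bash
python3 rel.py
```

```text
t 10.3 pos [0.5818 0.1165 0.1413] F [-1.66  1.19 -0.63] op 0.0426
R [[0.0, 0.98, -0.198], [0.0, -0.198, -0.98], [-1.0, 0.0, -0.0]]
ty,tz,up mm [ 84.5   0.4 -39.8] F [-1.87 -0.83 -0.63]
```

Emit:
arm_command:
  rows:
    - {"fingers": 0.4, "xyz": [0, -0.05, 0], "twist": 0}
    - {"fingers": 0.4, "xyz": [0.15, 0, 0], "twist": 0}
    - {"fingers": 0.4, "xyz": [0.15, 0, 0], "twist": 0}
    - {"fingers": 0.4, "xyz": [0.15, 0, 0], "twist": 0}
    - {"fingers": 0.4, "xyz": [0, 0, 0], "twist": 0}
    - {"fingers": 0.4, "xyz": [0, 0, 0], "twist": 0}
    - {"fingers": 0.4, "xyz": [0, 0, 0], "twist": 0}

```text
t: 11.0
tool_pos: [0.5815, 0.1164, 0.1369]
orientation: [1.355, 1.108, -1.354]
contact_force: [-0.0, -0.4, -0.8]
opening: 0.0429
```

```bash
python3 rel.py; python3 - <<'E'
from h import *
im,P=snap('side','s7'); im2,_=snap('wrist','w7')
cv2.imwrite('pics/c7.png',np.hstack([cv2.resize(im[210:340,230:340],(400,473),interpolation=cv2.INTER_CUBIC),cv2.resize(im2[120:350,160:480],(400,473)[::1])])[:,:,::-1])
E
```

```text
t 11.0 pos [0.5815 0.1164 0.1369] F [-0.03 -0.43 -0.77] op 0.0429
R [[0.001, 0.98, -0.198], [-0.0, -0.198, -0.98], [-1.0, 0.001, 0.0]]
ty,tz,up mm [ 84.2   0.6 -44.2] F [ 0.06  0.43 -0.77]
```

View pics/c7.png

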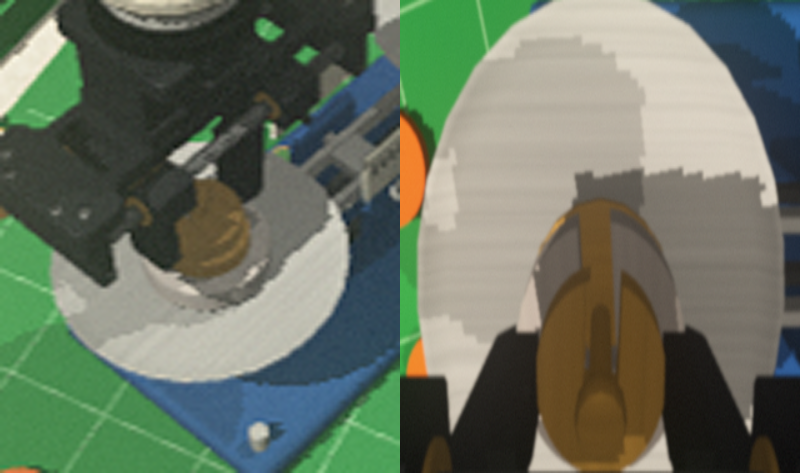

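New weight sits on the stack in line with the slots below, stem in slot. Releasing.

Emit:
arm_command:
  rows:
    - {"fingers": 0.6, "xyz": [0, 0, 0], "twist": 0}
    - {"fingers": 0.8, "xyz": [0, 0, 0], "twist": 0}
    - {"fingers": 0.8, "xyz": [0, 0, 0], "twist": 0}
    - {"fingers": 0.8, "xyz": [0, 0, 0], "twist": 0}
    - {"fingers": 0.8, "xyz": [0, 0, 0], "twist": 0}

```text
t: 11.6
tool_pos: [0.5811, 0.1166, 0.1368]
orientation: [1.355, 1.108, -1.355]
contact_force: [0.1, -0.4, -0.9]
opening: 0.0704
```

Emit:
arm_command:
  rows:
    - {"fingers": 0.8, "xyz": [-1, 0, 0], "twist": 0}
    - {"fingers": 0.8, "xyz": [-2, 0, 0], "twist": 0}
    - {"fingers": 0.8, "xyz": [-3, 0, 0], "twist": 0}
    - {"fingers": 0.8, "xyz": [-1, -4, 0], "twist": 0}
    - {"fingers": 0.8, "xyz": [0, -4, 0], "twist": 0}
    - {"fingers": 0.8, "xyz": [0, 0, 0], "twist": 0}
    - {"fingers": 0.8, "xyz": [0, 0, 0], "twist": 0}
    - {"fingers": 0.8, "xyz": [0, 0, 0], "twist": 0}

```text
t: 12.4
tool_pos: [0.5038, 0.1324, 0.2075]
orientation: [1.356, 1.107, -1.353]
contact_force: [-0.3, -0.3, 0.1]
opening: 0.0703
```

```bash
python3 rel.py; python3 - <<'E'
from h import *
T=st()['tool_pos']; im,P=snap('wrist','w8'); im2,_=snap('top','t8'); im3,_=snap('side','s8')
u,v=map(int,proj(P,[.584,.115,.13])); v0=max(v-75,0);u0=u-75; print(u0,v0)
big=cv2.resize(im[v0:v0+150,u0:u0+150],(600,600),interpolation=cv2.INTER_CUBIC)
c2=cv2.resize(im3[235:305,250:320],(200,200)); c3=cv2.resize(im3[180:240,335:405],(200,200)); c4=cv2.resize(im2[230:300,335:415],(200,200))
cv2.imwrite('pics/c8.png',np.hstack([big,np.vstack([c2,c3,c4])])[:,:,::-1])
E
```

```text
t 12.4 pos [0.5038 0.1324 0.2075] F [-0.29 -0.28  0.1 ] op 0.0703
R [[0.002, 0.98, -0.198], [0.0, -0.198, -0.98], [-1.0, 0.002, -0.001]]
ty,tz,up mm [ 5.   0.3 26.4] F [-0.23  0.33  0.1 ]
t 12.4 pos [0.5038 0.1324 0.2075] F [-0.29 -0.28  0.1 ] op 0.0703
R [[0.002, 0.98, -0.198], [0.0, -0.198, -0.98], [-1.0, 0.002, -0.001]]
245 34
```

View pics/c8.png

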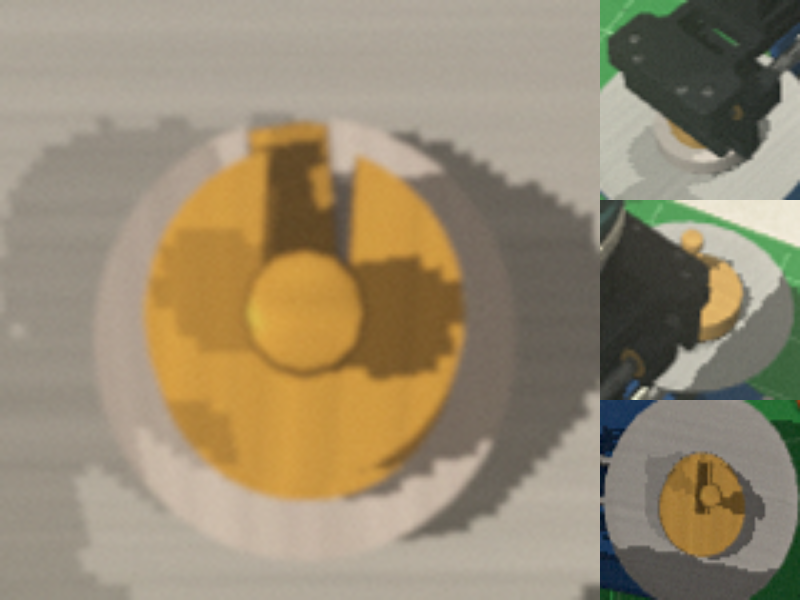

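New weight lies on the left stack, stem in slot. Clearing the arm to check level from the fixed cameras.

Emit:
arm_command:
  rows:
    - {"fingers": 0.8, "xyz": [-4, 0, 1], "twist": 0}
    - {"fingers": 0.8, "xyz": [-1, -1, 4.5], "twist": 0}
    - {"fingers": 0.8, "xyz": [0, -1, 4.8], "twist": 0}
    - {"fingers": 0.8, "xyz": [0, -1, 4.8], "twist": 0}
    - {"fingers": 0.8, "xyz": [0, -1, 4.8], "twist": 0}
    - {"fingers": 0.8, "xyz": [0, -1, 4.8], "twist": 0}
    - {"fingers": 0.8, "xyz": [0, 0, 4.9], "twist": 0}
    - {"fingers": 0.8, "xyz": [0, 0, 4.9], "twist": 0}
    - {"fingers": 0.8, "xyz": [0, 0, 4.9], "twist": 0}
    - {"fingers": 0.8, "xyz": [0, 0, 4.9], "twist": 0}
    - {"fingers": 0.8, "xyz": [0, 0, 4.9], "twist": 0}
    - {"fingers": 0.8, "xyz": [0, 0, 0], "twist": 0}

```text
t: 13.75
tool_pos: [0.3549, -0.3456, 0.2566]
orientation: [1.357, 1.104, -1.361]
contact_force: [-0.5, 1.4, 0.2]
opening: 0.0705
```

```bash
python3 - <<'E'
from h import *
st(); a,P=snap('side','s9'); b,Q=snap('top','t9')
r=lambda im:cv2.resize(im,(400,300),interpolation=cv2.INTER_CUBIC)
w=lambda im,u,v,k:r(im[v-3*k:v+3*k,u-4*k:u+4*k])
cv2.imwrite('pics/c9.png',np.vstack([np.hstack([w(a,286,272,10),w(a,367,208,10)]),np.hstack([w(b,252,241,10),w(b,375,265,10)])])[:,:,::-1])
for i,(x,y) in enumerate([(.5843,.1144),(.5364,-.1199)]):
  for z in (.1,.108,.116): print(i,z,proj(P,[x,y,z+.047]).round(1),proj(Q,[x,y,z+.047]).round(1))
E
```

```text
t 13.75 pos [ 0.3549 -0.3456  0.2566] F [-0.55  1.36  0.16] op 0.0705
R [[-0.001, 0.979, -0.204], [-0.002, -0.204, -0.979], [-1.0, -0.0, 0.002]]
0 0.1 [283.5 265. ] [250.6 238.9]
0 0.108 [283.2 262.1] [250.1 238.6]
0 0.116 [282.9 259.3] [249.5 238.2]
1 0.1 [367.7 195.1] [378.7 263.8]
1 0.108 [367.9 192.1] [379.3 263.7]
1 0.116 [368.1 189.2] [379.8 263.6]
```

View pics/c9.png

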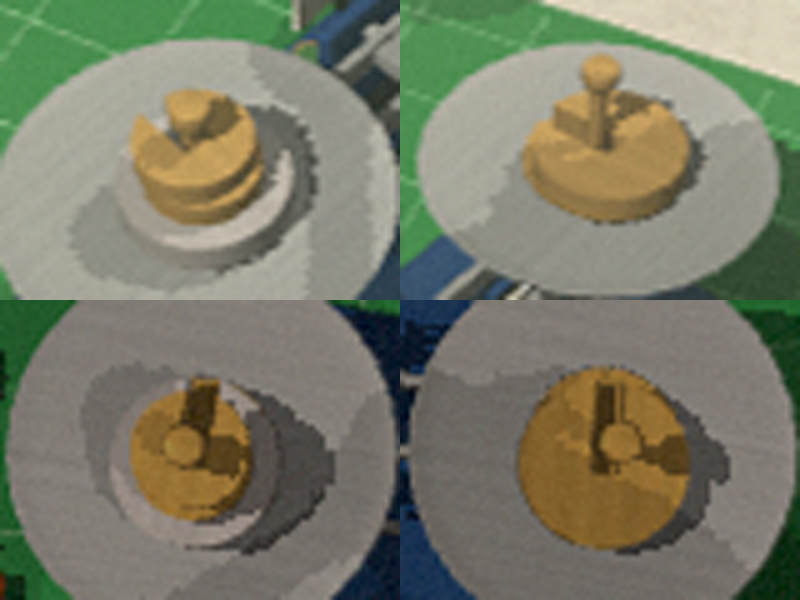

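```bash
python3 - <<'E'
from h import *
D=np.load('pics/w8.npz'); P={'K':D['K'],'extrinsics':D['E']}
a=np.array([.98,-.198,0]);b=np.array([-.198,-.98,0]); M=np.array([.5841,.1144,0])
rel=lambda cu,cv,z:(lambda X:(np.array([a@(X-M),b@(X-M)])*1000).round(1))(onplane(P,245+cu/4,34+cv/4,z))
print('new L',rel(147,310,.141),'R',rel(465,310,.141),'near',rel(305,500,.141),'knob',rel(304,312,.16))
print('alu L',rel(93,330,.121),'R',rel(518,330,.121),'near',rel(305,562,.121),'far',rel(305,118,.121))
g=lambda f:cv2.GaussianBlur(cv2.cvtColor(cv2.imread('pics/%s.png'%f),cv2.COLOR_BGR2GRAY),(3,3),0).astype(np.float32)
A,B=g('side0'),g('s9')
up=lambda im,u,v,w,h:cv2.resize(im[v-h:v+h,u-w:u+w],None,fx=8,fy=8,interpolation=cv2.INTER_CUBIC)
for n,(u,v) in {'Lknob':(283,260),'Rknob':(367,196)}.items():
    r=cv2.matchTemplate(up(B,u,v,16,16),up(A,u,v,6,5),cv2.TM_CCOEFF_NORMED); _,m,_,l=cv2.minMaxLoc(r); print(n,'shift',l[0]/8-10,l[1]/8-11,round(m,3))
# bystanders: diff
X,Y=g('top0'),g('t9'); 
for n,(u,v) in dict(spare=(227,333),gauge=(277,154),valve=(388,342),nut=(142,235),driver=(495,330),oil=(472,200)).items():
    r=cv2.matchTemplate(Y[v-25:v+25,u-25:u+25],X[v-15:v+15,u-15:u+15],cv2.TM_CCOEFF_NORMED);_,m,_,l=cv2.minMaxLoc(r);print(n,l[0]-10,l[1]-10,round(m,2))
E
```

```text
new L [ -1.9 -22. ] R [-1.9 21.7] near [-27.5  -0.2] knob [-2.9 -0.4]
alu L [ -3.9 -32.2] R [-4.  31.9] near [-38.7  -0.2] far [25.4 -0.2]
Lknob shift -0.25 3.125 0.936
Rknob shift 0.125 -3.25 0.977
spare 0 0 0.96
gauge 0 0 1.0
valve 0 0 1.0
nut 0 0 1.0
driver 0 0 0.98
oil 0 0 1.0
```

```bash
python3 -c "
from plant import robot
print(robot.close_job())"
```

```text
the job is handed in; nothing more can be done
None
```

I moved the small brass weight from the low right carrier onto the top of the left stack, under the knob. I pressed it home on the stem with about 6 N for over 0.4 s and handed the job in at about 14 s of the 45 s. The close-out call returns no verdict, so these are my own last checks:

- **Level:** the left knob came down about 3.1 px and the right rose about 3.2 px in the side view. That matches the roughly 8 mm each pan needed to move to reach level.
- **Weights:** every weight I could see has the stem in its slot and looks flat. The brass base is about 5.6 mm from its pan middle and the aluminium base about 4–7 mm, against the 9 mm limit.
- **Moved weight:** my two readings disagreed. Its near rim gave 5.5 mm from the pan middle, while the felt stem contact put it about 3 mm away. I think the rim reading included the weight underneath; either is within the limit.
- **Covered weight:** the left carrier's original small weight is now mostly hidden. I measured it at about 6 mm before adding the other, and it did not appear to have shifted.
- **Bystanders and forces:** none of the bystanders moved in the top view. The highest force I read against the balance was about 6.6 N, against the 12 N limit.

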